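# Fit a tube block in the block shaker

## Robot

A 6-joint arm with a two-finger parallel gripper is mounted at the origin on the work surface. World frame = base frame: x ahead of the robot, y to its left, z up, the work surface at z = 0. Lengths are in m, angles in rad, forces in N, time in s.
With the tool pointing down it reaches from about 0.225 to 0.875 m from the base axis. Payload 3.4 kg.
Tool frame: the origin (TCP) lies midway between the tips of the shut fingers; the grasp point (between the pads) lies 19 mm behind it; x points along the fingers, y is the direction in which the jaws open and shut, and the axes are right-handed (so a half turn about x gives the same grasp; the last joint's range is limited). The gripper opens to 85 mm and grips with 20 to 120 N. Pads are 22 mm wide; open, the fingers measure 114 mm over their backs; the gripper's body (76 mm by 85 mm) begins 54 mm behind the grasp point. The pads swing forward as they close: fully open they stand 13 mm farther back than shut.
Start: joints at [-1.38, 0.276, 1.505, -0, 1.361, -0.121], TCP at [0.176, -0.547, 0.231] pointing down, gripper open.
Joint ranges: [-2.89, 2.89], [-0.75, 2.08], [0.22, 2.7], [-1.18, 4.32], [0.11, 2.71], [-2.7, 2.7]. Speed limits (rad/s): [2.57, 2.57, 3.14, 3.14, 3.14, 3.14].

## Interface

Orientations are given as a unit quaternion [w, x, y, z].
In Python, from rig import manip, get_image, get_calibration, ticket gives the robot as it stands. The module is installed in compiled form; this text tells all that it offers.
- The arm moves only by the tool arm_command, never from a script. Its argument "series" is text: rows parted by semicolons, each of 7 numbers parted by spaces: the shift along the tool's x, y, z in units of 0.1 m (1.0 is 0.1 m), then the turn, a rotation vector about the tool's x, y, z in units of pi rad (1.0 is pi rad), then the opening, from -1 (shut) to 1 (fully open), so that 0 is half open. In form: tx ty tz rx ry rz claw; .... A call has 1 to 12 rows; each row shifts and turns the commanded pose from where the row before left it, along the tool's axes as they then stand; what a row does not reach is not made up. A row lasts 1/12 s, in which the tool goes at most 41.7 mm and 7.16 degrees, less where a joint would pass 70% of its speed; a pose out of reach is approached as far as the arm can. A call with a number of a shift or a turn outside -1 to 1 is refused whole. A call with a gripper value outside its range is refused whole. The fingers move at their own pace and stop on an object; "squeeze" is the grip in N (left out, the last holds). Time passes only in rows, so rows that do not move let the fingers close. It gives the time, the measured TCP pose, the force and the opening at its end, in the units of the state.
- manip.get_state(): the state, without advancing time (a new reading comes with each control period).
- get_image(name): name is "side" or "top"; returns the picture (384x512x3 uint8, red, green, blue); there is no depth.
- get_calibration(name): a dict with "fx", "fy", "cx", "cy" (pixels), "cam_to_world" (4x4, takes a point from camera to world coordinates). Camera axes: x right, y down, z forward; pixel columns grow to the right and rows downward; lengths in m; the calibration is good to about 2 mm. A picture is of the moment at which its call begins. get_calibration takes no time and is no camera call.
- ticket.sign_off(): hands the job in, once; it reports no verdict.
The state is a dict: "clock": time; "qpos": joint angles; "qd": joint speeds; "effort": joint torques, N m; "position": TCP position; "ee_rot": TCP orientation; "contact_force": force on the tool from outside, world axes, zero at the start; "moment": the same for the moment, N m; "width": finger opening in m.
Only numpy, scipy, OpenCV 4.12 (cv2) and the standard library are available. Lean on these libraries where they do the work, as an engineer would, in place of code of your own. Each camera call takes 0.05 s, during which the arm holds its last target. There are 200 camera calls.

## Task

Fit the tube block with the blue handle into the pocket of the block shaker: set it on lightly, groove to the brass rib, and work it about by feel until it drops fully home; do not force it. Let go of it, then swing the red-knobbed latch fully across so that its nose holds the seated block down. Leave the block with the orange handle and everything else on the bench where it is.

Things in the scene. Friction and masses are not known exactly. Their poses are not given: they have to be found in the camera images.
- block: The block to fit: aluminium, 72 long (its x) x 54 wide (its y) x 44 mm high, about 0.4 kg, eight tube holes, blue handle. Origin: centre of its underside, z up. In the middle of its +x end face a vertical groove, 10 wide and 8 mm deep, runs the full height.
- block_handle (a point): Middle of that block's blue handle bar, 77 mm above the underside, axes as the block's. The bar is 50 long (x) x 14 wide (y) x 16 mm high and stands on a steel stem 12 mm in diameter, 25 mm clear above the block's top.
- spare_block: The other tube block, same outer size, groove and handle, but an orange handle and four wide holes. To be left alone. Origin: centre of its underside.
- shaker: Block shaker fixed to the bench: white housing 240 (x) x 200 (y) x 90 mm high, teal panel on its front (-x). Origin: centre of its underside, z up. On top an aluminium platform with a pocket rides on an eccentric. Stopped, it rests anywhere on a horizontal circle of 4 mm radius about its mean place, sides parallel to the housing; where on the circle is not measured.
- pocket (a point): On the shaker, axes as the shaker's: centre of the pocket's floor for the mean place of the platform, 102 mm above the bench; the actual centre is 4 mm from it, in an unknown horizontal direction. The pocket is 75 (x) x 57 (y) x 16 mm deep with square edges (1.5 mm of play on each side of a block). Fully home, the underside is on this floor and the block's top 28 mm above the rim.
- rim (a point): On the shaker, axes as the shaker's: centre of the pocket's mouth for the mean place of the platform, 118 mm above the bench; the rim is flat, at least 15 mm wide. A brass rib, 6 wide and standing 6 mm out from the middle of the pocket's +x wall, enters the block's groove, so block +x goes to shaker +x. Shoved sideways with more than about 12 N the platform creeps round its circle.
- latch_pivot (a point): On the shaker, axes as the shaker's: the latch's pivot for the mean place of the platform, at mid-thickness of the latch bar, 151.5 mm above the bench and 58 mm from the pocket centre towards the front (-x). The latch rides on the platform, so the actual pivot is off by the same 4 mm as the pocket.
- latch (a joint): Latch angle, rad: 0 open, 1.571 (its stop) closed, clockwise seen from above; stays where left (0.06 N m). Steel bar 14 x 6 mm: at 0 its 30 mm nose points to shaker +y and its lever to -y; closed, nose to +x, 2.5 mm above the top of a seated block, lever to -x. On the lever, 45 mm from the pivot, an upright red knob, 14 mm in diameter, its top 35 mm above the pivot point.
- tube_rack: White tube rack with red- and white-capped tubes, 72 x 250 mm, about 100 mm high. Bystander.
- reagent: Amber reagent bottle, 64 mm in diameter, 130 mm high. Bystander.
- tip_box: Blue pipette tip box with clear lid, 124 x 86 x 67 mm. Bystander.
- sample_jar: Small jar with white cap, 52 mm in diameter, 60 mm high. Bystander.
- petri_stack: Stack of petri dishes, 90 mm in diameter, 58 mm high. Bystander.
- timer: Small white bench timer, 50 x 70 x 20 mm. Bystander.

How it is judged:
By the outcome, as a careful person would: the job done as asked, in the order asked, and still so for the second after the job is handed in, with the robot touching nothing.
It also fails if it takes over 64 s, if anything falls off the work surface, if the arm or the gripper's body presses on something with over 40 N, if the wrist force passes 120 N, or if a joint passes its speed limit or range.

## Working session

There is one attempt and no reset: what is moved stays moved. The work goes in short steps, Python scripts to look and compute and a tool call to move; the robot and the scene stay as the last step left them, time stands still between calls to the robot, and variables do not carry over. Pictures are saved under pics/ and viewed, about 8 in all and at most 12, crops included, and the job is handed in when it is done.

Besides the shell and the picture viewer there is one more tool, called after ">>>" as name(argument=value, ...) on one line, values as JSON. arm_command: Moves the arm, as the interface text tells. Shifts and turns lie within -1 to 1; 1 stands for 0.1 m of shift or pi rad of turn. Its arguments: {"type":"object","properties":{"series":{"type":"string"},"squeeze":{"type":"number"}},"required":["series"]}

```bash
mkdir -p pics; python3 - <<'E'
from rig import manip,get_image,get_calibration
import cv2,numpy as np
for n in("side","top"):
    im=get_image(n); cv2.imwrite(f"pics/{n}0.png",im[:,:,::-1]); c=get_calibration(n)
    print(n,c["fx"],c["fy"],c["cx"],c["cy"]);print(np.round(c["cam_to_world"],4))
print(manip.get_state())
a=cv2.imread("pics/side0.png");b=cv2.imread("pics/top0.png")
E
```

```text
side 383.19060072420524 383.19060072420524 261.21447764731755 193.2838590141359
[[-9.888e-01 -1.026e-01  1.082e-01  4.378e-01]
 [-1.491e-01  6.790e-01 -7.189e-01  7.534e-01]
 [ 3.000e-04 -7.270e-01 -6.867e-01  8.283e-01]
 [ 0.000e+00  0.000e+00  0.000e+00  1.000e+00]]
top 497.62688029309203 497.62688029309203 261.5949069153419 191.51223236548603
[[-0.0858 -0.9733  0.2128  0.2282]
 [-0.9963  0.0847 -0.0143  0.0265]
 [-0.0041 -0.2132 -0.977   1.6456]
 [ 0.      0.      0.      1.    ]]
{'clock': 0.1, 'qpos': array([-1.37998247e+00,  2.76532537e-01,  1.50601395e+00, -1.93322462e-05,
        1.36070299e+00, -1.21004983e-01]), 'qd': array([-0.00108832, -0.00018279, -0.00227944,  0.00011808, -0.00136017,
        0.00049893]), 'effort': array([ 1.15663202e-03, -4.17698050e+01, -2.46404690e+01, -2.74217127e-04,
        5.84703012e-03,  1.96449001e-06]), 'position': array([ 0.17629903, -0.54680586,  0.23052281]), 'ee_rot': array([-0.10921471, -0.69850251, -0.11038508,  0.69855675]), 'contact_force': array([-0.99196299,  0.12702163,  0.03038399]), 'moment': array([0.01174175, 0.01139441, 0.01403459]), 'width': 0.08535287268018125}
```

View pics/top0.png

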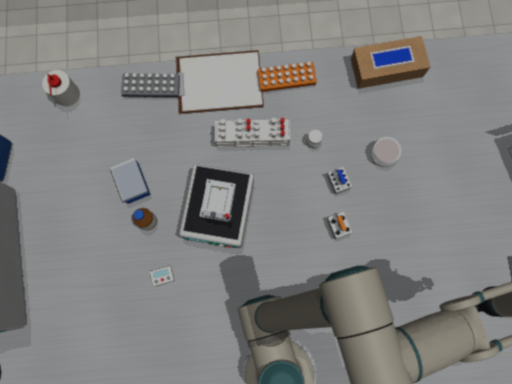

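View pics/side0.png

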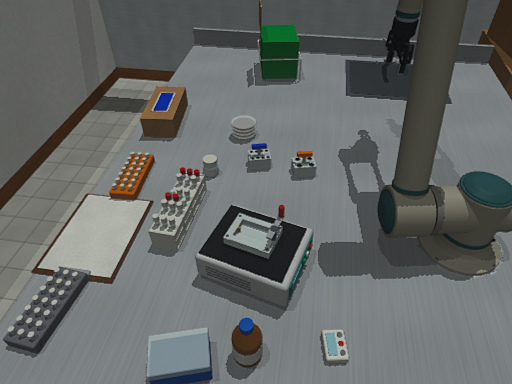

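The top view shows the shaker near px (218,203), with the pocket at (217,200) and the red knob at (227,217). The blue block is at (341,179) and the orange one at (341,224). The side view shows the pocket at (252,236), the knob at (281,211) and the blue handle at (259,147). Next I'll enlarge these areas.

```bash
python3 - <<'E'
import cv2,numpy as np
t=cv2.imread("pics/top0.png");s=cv2.imread("pics/side0.png")
def c(im,x,y,w,h,k):return cv2.resize(im[y:y+h,x:x+w],None,fx=k,fy=k,interpolation=cv2.INTER_CUBIC)
A=np.hstack([c(t,175,160,80,60,5)[:,:400],c(t,320,160,40,30,10)])
B=np.hstack([c(s,195,200,120,90,3.3333)[:300,:400],c(s,240,135,40,30,10)])
cv2.imwrite("pics/crop.png",np.vstack([A,B]))
E
```

```text
(no output)
```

View pics/crop.png

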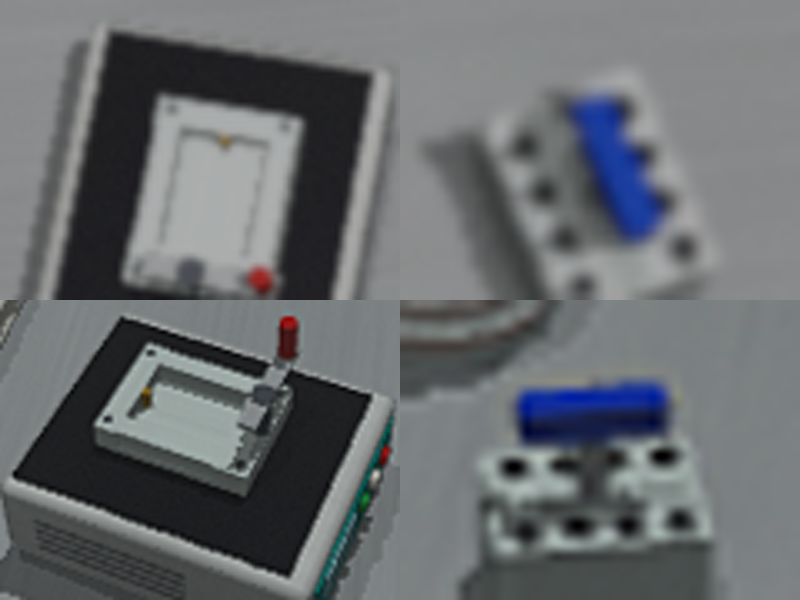

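```bash
cat > h.py <<'E'
import numpy as np,cv2
from rig import manip,get_image,get_calibration
def ray(n,p):
    c=get_calibration(n);T=np.array(c["cam_to_world"])
    d=T[:3,:3]@np.array([(p[0]-c["cx"])/c["fx"],(p[1]-c["cy"])/c["fy"],1.]);return T[:3,3],d/np.linalg.norm(d)
def plane(n,p,z):
    o,d=ray(n,p);return o+d*(z-o[2])/d[2]
def tri(p,q):
    a,u=ray("top",p);b,v=ray("side",q)
    s=np.linalg.lstsq(np.c_[u,-v],b-a,rcond=None)[0];x,y=a+u*s[0],b+v*s[1];return (x+y)/2,np.linalg.norm(x-y)
def blob(im,f,box):
    x,y,w,h=box;b,g,r=[im[y:y+h,x:x+w,i].astype(float) for i in range(3)]
    m=f(r,g,b);W=np.clip(m,0,None);Y,X=np.mgrid[y:y+h,x:x+w];S=W.sum()
    cx,cy=(W*X).sum()/S,(W*Y).sum()/S
    C=np.cov(np.vstack([X.ravel(),Y.ravel()]),aweights=W.ravel());e,v=np.linalg.eigh(C)
    return np.array([cx,cy]),v[:,1],np.sqrt(e[1])
blue=lambda r,g,b:np.where(b-np.maximum(r,g)>25,b-np.maximum(r,g),0)
red=lambda r,g,b:np.where(r-np.maximum(b,g)>25,r-np.maximum(b,g),0)
E
python3 - <<'E'
from h import *
np.set_printoptions(precision=4,suppress=True)
t=cv2.imread("pics/top0.png");s=cv2.imread("pics/side0.png")
p,v,l=blob(t,blue,(325,160,40,35));q,vs,ls=blob(s,blue,(240,135,40,25))
print("handle",p,q,tri(p,q))
a,b=plane("top",p+2*l*v,.085),plane("top",p-2*l*v,.085);d=a-b;print("yaw",np.degrees(np.arctan2(d[1],d[0])),np.linalg.norm(d), plane("top",p,.083))
p,v,_=blob(t,red,(215,205,25,20));q,_,_=blob(s,red,(265,200,30,20));print("knob",p,q,tri(p,q))
# block body top corners (top view crop k=10 off 320,160)
g=cv2.resize(t[160:200,320:360],None,fx=10,fy=10,interpolation=cv2.INTER_CUBIC)
g2=cv2.resize(s[135:175,240:280],None,fx=10,fy=10,interpolation=cv2.INTER_CUBIC)
cv2.imwrite("pics/crop2.png",np.hstack([g,g2]))
# housing & platform: contours
gray=cv2.cvtColor(t,cv2.COLOR_BGR2GRAY)
for nm,m,z in(("dark",(gray<60),.09),("plat",(gray>100),.118)):
    M=np.zeros_like(gray);M[160:250,175:260]=(m[160:250,175:260]*255)
    cs,_=cv2.findContours(M,cv2.RETR_LIST,cv2.CHAIN_APPROX_NONE)
    for c in cs:
        A=cv2.contourArea(c)
        if A>300:
            (cx,cy),wh,an=cv2.minAreaRect(c);bx=cv2.boxPoints(((cx,cy),wh,an))
            W=np.array([plane("top",x,z) for x in bx])
            print(nm,A,bx.round(1).tolist(),"ctr",W.mean(0),"yaws",[round(float(np.degrees(np.arctan2(*(W[(i+1)%4]-W[i])[1::-1]))),1) for i in range(4)],[round(float(np.linalg.norm(W[(i+1)%4]-W[i])),4) for i in range(2)])
for n,pp in(("rib",(175+226/5,160+140/5)),("pL",(175+180/5,160+130/5)),("pR",(175+268/5,160+145/5)),):
    print(n,plane("top",pp,.118))
E
```

```text
handle [341.2771 176.2146] [258.5782 145.1565] (array([ 0.5984, -0.2583,  0.0781]), np.float64(0.0011392523860413526))
yaw -164.47620497449603 0.05410756159371336 [ 0.5966 -0.2574  0.083 ]
knob [226.6438 215.3324] [280.9635 209.1273] (array([0.4856, 0.1155, 0.1736]), np.float64(0.0011399825967384563))
dark 1285.5 [[197.10000610351562, 217.1999969482422], [203.89999389648438, 176.3000030517578], [237.6999969482422, 181.89999389648438], [230.89999389648438, 222.8000030517578]] ctr [0.5536 0.1463 0.09  ] yaws [-12.7, -104.7, 166.4, 75.5] [0.1345, 0.1105]
dark 3331.0 [[183.89999389648438, 229.5], [195.60000610351562, 165.3000030517578], [248.39999389648438, 174.89999389648438], [236.6999969482422, 239.10000610351562]] ctr [0.5463 0.1508 0.09  ] yaws [-13.3, -105.6, 165.4, 74.7] [0.2117, 0.1742]
plat 967.5 [[199.3000030517578, 215.6999969482422], [205.0, 178.5], [234.89999389648438, 183.10000610351562], [229.1999969482422, 220.3000030517578]] ctr [0.5483 0.1451 0.118 ] yaws [-12.1, -103.9, 167.2, 76.2] [0.1203, 0.0959]
plat 367.0 [[155.0, 181.1999969482422], [191.39999389648438, 167.5], [220.6999969482422, 245.0], [184.39999389648438, 258.70001220703125]] ctr [0.5144 0.2392 0.118 ] yaws [-73.4, -163.3, 105.9, 17.6] [0.1222, 0.2649]
plat 3731.0 [[181.89999389648438, 230.89999389648438], [194.1999969482422, 163.10000610351562], [250.39999389648438, 173.3000030517578], [238.10000610351562, 241.10000610351562]] ctr [0.541  0.1485 0.118 ] yaws [-13.3, -105.6, 165.3, 74.7] [0.2193, 0.1821]
plat 7476.0 [[175.0, 160.0], [259.0, 160.0], [259.0, 249.0], [175.0, 249.0]] ctr [0.5343 0.1464 0.118 ] yaws [-95.0, 175.1, 85.1, -2.8] [0.2678, 0.2831]
rib [0.5835 0.133  0.118 ]
pL [0.5924 0.1614 0.118 ]
pR [0.578  0.1069 0.118 ]
```

View pics/crop2.png

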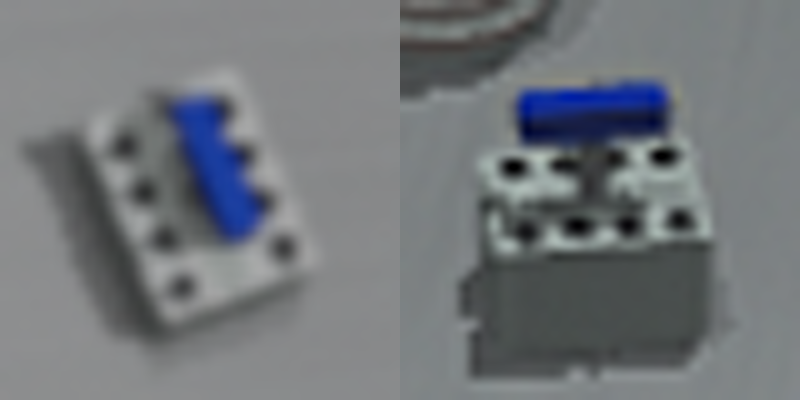

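The groove, a dark notch, is at the block's far (+x) end, at top crop (165,95) and side crop (490,205). That puts block yaw at about 15.5° and shaker yaw at about -14.6°.

```bash
cat >> h.py <<'E'
from scipy.spatial.transform import Rotation as Ro
np.set_printoptions(precision=4,suppress=True)
def go(x,y,z,jawyaw):
    """tool shift (0.1 m units, in present axes) and turn (pi units) to a tool-down pose, jaw axis at jawyaw deg (mod 180)"""
    s=manip.get_state();w,a,b,c=s["ee_rot"];R=Ro.from_quat([a,b,c,w]).as_matrix()
    best=None
    for k in(0,180):
        t=np.radians(jawyaw+k);X=np.array([0,0,-1.]);Y=np.array([np.cos(t),np.sin(t),0]);T=np.c_[X,Y,np.cross(X,Y)]
        v=Ro.from_matrix(R.T@T).as_rotvec()
        if best is None or np.linalg.norm(v)<np.linalg.norm(best):best=v
    print("clock",round(s["clock"],2),"pos",s["position"],"F",s["contact_force"],"w",round(s["width"],4),"q6",s["qpos"][5])
    print("jaw yaw now",np.degrees(np.arctan2(R[1,1],R[0,1])),"shift",R.T@(np.array([x,y,z])-s["position"])*10,"turn",best/np.pi,"R",R.round(3).tolist())
E
python3 -c "
from h import *
go(.598,-.258,.18,105.5)"
```

```text
clock 0.1 pos [ 0.1763 -0.5468  0.2305] F [-0.992   0.127   0.0304] w 0.0854 q6 -0.12100498259391415
jaw yaw now -72.13385581459559 shift [ 0.5085 -1.4542 -4.8996] turn [ 0.0131 -0.      0.0005] R [[-0.0, 0.307, -0.952], [0.002, -0.952, -0.307], [-1.0, -0.002, -0.0]]
```

>>> arm_command(series="0 -0.11 -0.37 0 0 0 1;0 -0.11 -0.37 0 0 0 1;0 -0.11 -0.37 0 0 0 1;0 -0.11 -0.37 0 0 0 1;0 -0.11 -0.37 0 0 0 1;0 -0.11 -0.37 0 0 0 1;0 -0.11 -0.37 0 0 0 1;0 -0.11 -0.37 0 0 0 1;0 -0.11 -0.37 0 0 0 1;0 -0.11 -0.37 0 0 0 1;0 -0.11 -0.37 0 0 0 1;0 -0.11 -0.37 0.013 0 0 1")

```text
clock: 1.1
position: [0.5597, -0.2839, 0.2308]
ee_rot: [-0.095, -0.7, -0.095, 0.701]
contact_force: [0.7, 0.3, 0.6]
width: 0.0854
```

>>> arm_command(series="0.1 -0.07 -0.22 0 0 0 1;0.2 -0.07 -0.22 0 0 0 1;0.2 0 0 0 0 0 1;0 0 0 0 0 0 1")

```text
clock: 1.43
position: [0.5956, -0.2576, 0.1762]
ee_rot: [-0.094, -0.698, -0.098, 0.703]
contact_force: [-1.5, 0.1, -1.1]
width: 0.0852
```

```bash
python3 -c "
from h import *
go(.598,-.258,.056,105.5)
t=get_image('top')[:,:,::-1].copy();s=get_image('side')[:,:,::-1].copy()
cv2.imwrite('pics/a.png',np.hstack([cv2.resize(t[150:230,310:380],(400,457)),cv2.resize(s[90:180,220:300],(400,457))]))"
```

```text
clock 1.43 pos [ 0.5956 -0.2576  0.1762] F [-1.5282  0.0586 -1.1097] w 0.0852 q6 0.7822055881671778
jaw yaw now -74.34082886984982 shift [ 1.2017  0.0183 -0.0301] turn [0.0009 0.0021 0.0021] R [[-0.008, 0.27, -0.963], [0.005, -0.963, -0.27], [-1.0, -0.007, 0.007]]
```

View pics/a.png

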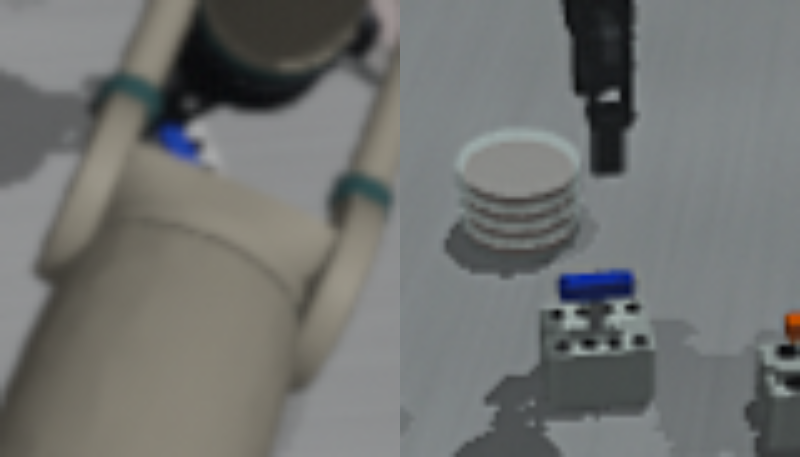

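The fingers (crop 605,160) stand directly above the blue bar (597,285). I'll go down and grip.

>>> arm_command(series="0.3 0.02 -0.03 0 0.002 0.002 1;0.3 0 0 0 0 0 1;0.3 0 0 0 0 0 1;0.2 0 0 0 0 0 1;0.1 0 0 0 0 0 1;0 0 0 0 0 0 1")

```text
clock: 2.03
position: [0.6, -0.2621, 0.0602]
ee_rot: [0.096, 0.702, 0.094, -0.699]
contact_force: [-0.5, 0.2, 0.1]
width: 0.0851
```

>>> arm_command(series="0 0 0 0 0 0 -1;0 0 0 0 0 0 -1;0 0 0 0 0 0 -1;0 0 0 0 0 0 -1;0 0 0 0 0 0 -1;0 0 0 0 0 0 -1;0 0 0 0 0 0 -1;0 0 0 0 0 0 -1", squeeze=50)

```text
clock: 2.7
position: [0.6012, -0.2614, 0.0614]
ee_rot: [0.097, 0.703, 0.094, -0.698]
contact_force: [-0.9, 1.5, 1.1]
width: 0.0135
```

>>> arm_command(series="-0.1 0 0 0 0 0 -1;-0.3 0 0 0 0 0 -1;-0.4 0 0 0 0 0 -1;-0.4 0 0 0 0 0 -1;-0.4 0 0 0 0 0 -1;-0.4 0 0 0 0 0 -1;0 0 0 0 0 0 -1;0 0 0 0 0 0 -1;0 0 0 0 0 0 -1")

```text
clock: 3.45
position: [0.5988, -0.2605, 0.2603]
ee_rot: [0.097, 0.702, 0.094, -0.699]
contact_force: [-0.8, 0.2, -4.3]
width: 0.013
```

```bash
python3 -c "
from h import *
go(.5505,.1435,.265,75.4)
get_image('top');print(manip.get_state()['position'],manip.get_state()['contact_force'],manip.get_state()['moment'],manip.get_state()['qd'])"
```

```text
clock 3.45 pos [ 0.5988 -0.2605  0.2603] F [-0.8343  0.2217 -4.3196] w 0.013 q6 0.7832834199856948
jaw yaw now -74.48023289092669 shift [-0.0642 -4.0216 -0.6159] turn [ 0.1673 -0.0018 -0.0011] R [[0.006, 0.268, -0.964], [-0.003, -0.964, -0.268], [-1.0, 0.005, -0.004]]
[ 0.5984 -0.2602  0.259 ] [-0.4952 -0.0992 -3.9956] [-0.0187  0.0222 -0.034 ] [-0.0013  0.0155  0.016   0.0017 -0.0016  0.001 ]
```

>>> arm_command(series="0 -0.2 -0.06 0 0 0 -1;0 -0.38 -0.06 0 0 0 -1;0 -0.38 -0.06 0 0 0 -1;0 -0.38 -0.06 0 0 0 -1;0 -0.38 -0.06 0 0 0 -1;0 -0.38 -0.06 0 0 0 -1;0 -0.38 -0.06 0 0 0 -1;0 -0.38 -0.06 0 0 0 -1;0 -0.38 -0.06 0 0 0 -1;0 -0.38 -0.06 0 0 0 -1;0 -0.3 0 0 0 0 -1;0 -0.1 0 0 0 0 -1")

```text
clock: 4.5
position: [0.5469, 0.147, 0.2563]
ee_rot: [0.098, 0.701, 0.096, -0.7]
contact_force: [0.2, -0.3, -4.1]
width: 0.0133
```

>>> arm_command(series="0 0 0 0.0335 0 0 -1;0 0 0 0.0335 0 0 -1;0 0 0 0.0335 0 0 -1;0 0 0 0.0335 0 0 -1;0 0 0 0.0335 0 0 -1;0 0 0 0 0 0 -1;0 0 0 0 0 0 -1")

```text
clock: 5.08
position: [0.5491, 0.142, 0.2572]
ee_rot: [-0.087, 0.703, -0.091, -0.7]
contact_force: [0.7, 0.1, -3.6]
width: 0.0127
```

```bash
python3 -c "
from h import *
go(.5505,.1435,.195,75.4)
t=get_image('top')[:,:,::-1].copy();s=get_image('side')[:,:,::-1].copy()
cv2.imwrite('pics/b_t.png',t);cv2.imwrite('pics/b_s.png',s)
q,vs,ls=blob(s,blue,(200,130,110,110))
print(q,manip.get_state()['position'])
cv2.imwrite('pics/b.png',np.hstack([cv2.resize(t[150:250,170:270],(400,400),interpolation=2),cv2.resize(s[150:260,200:310],(400,400),interpolation=2)]))"
```

```text
clock 5.08 pos [0.5491 0.142  0.2572] F [ 0.7059  0.0708 -3.562 ] w 0.0127 q6 1.9587848290524021
jaw yaw now -104.48720713143994 shift [ 0.6222 -0.0204 -0.0067] turn [ 0.0006 -0.0017 -0.0013] R [[0.004, -0.25, -0.968], [-0.005, -0.968, 0.25], [-1.0, 0.004, -0.005]]
[258.919  184.3887] [0.5495 0.1422 0.258 ]
```

View pics/b.png

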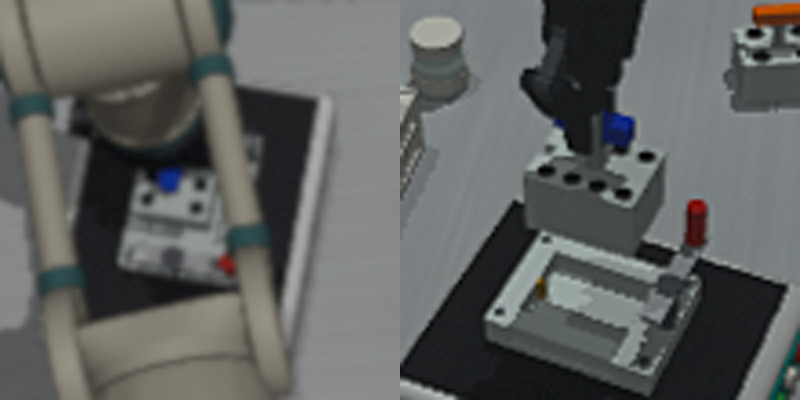

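The block hangs above the platform, parallel to it (side crop: block at (595,190), pocket at (595,300)). I'll lower to just above the rim, then check the yaw and in-plane position.

>>> arm_command(series="0.2 -0.02 0 0 0 0 -1;0.25 0 0 0 0 0 -1;0.2 0 0 0 0 0 -1;0.05 0 0 0 0 0 -1;0 0 0 0 0 0 -1;0 0 0 0 0 0 -1")

```text
clock: 5.68
position: [0.5515, 0.1442, 0.1896]
ee_rot: [-0.089, 0.705, -0.091, -0.698]
contact_force: [-0.1, 0.6, -3.0]
width: 0.0131
```

```bash
python3 -c "
from h import *
go(.5505,.1435,.179,75.4)
t=get_image('top')[:,:,::-1].copy();s=get_image('side')[:,:,::-1].copy()
cv2.imwrite('pics/c_t.png',t);cv2.imwrite('pics/c_s.png',s)
cv2.imwrite('pics/c.png',np.hstack([cv2.resize(t[180:230,190:240],(400,480),interpolation=2),cv2.resize(s[190:265,215:290],(400,480),interpolation=2)]))"
```

```text
clock 5.68 pos [0.5515 0.1442 0.1896] F [-0.0654  0.5757 -2.9902] w 0.0131 q6 1.9645361973444309
jaw yaw now -104.59740815333535 shift [0.106  0.0086 0.0088] turn [ 0.     -0.0029 -0.0007] R [[0.008, -0.252, -0.968], [-0.004, -0.968, 0.252], [-1.0, 0.002, -0.009]]
```

View pics/c.png

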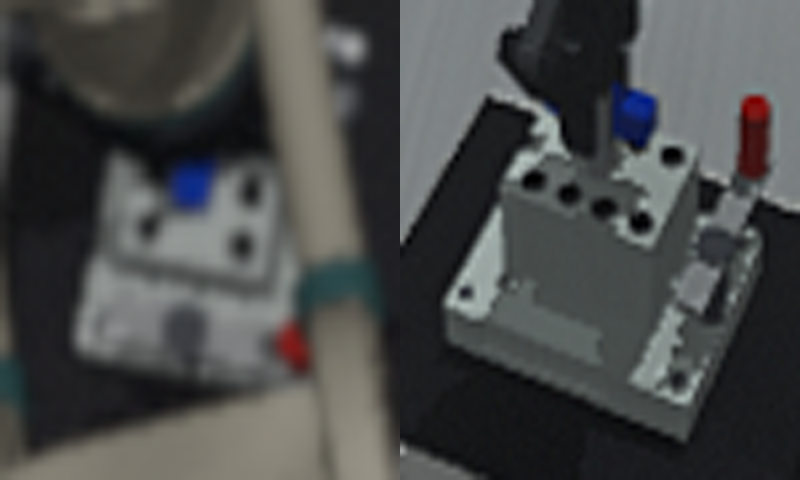

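The block is centred over the pocket and parallel to its edges. Next I'll feel downwards.

>>> arm_command(series="0.03 0 0 0 0 0 -1;0.03 0 0 0 0 0 -1;0.03 0 0 0 0 0 -1;0 0 0 0 0 0 -1;0 0 0 0 0 0 -1")

```text
clock: 6.2
position: [0.5508, 0.1441, 0.1799]
ee_rot: [-0.089, 0.704, -0.091, -0.699]
contact_force: [-0.4, -0.2, -3.3]
width: 0.0132
```

>>> arm_command(series="0.02 0 0 0 0 0 -1;0.01 0 0 0 0 0 -1;0 0 0 0 0 0 -1;0 0 0 0 0 0 -1")

```text
clock: 6.53
position: [0.552, 0.1443, 0.1789]
ee_rot: [-0.089, 0.705, -0.091, -0.697]
contact_force: [-0.0, 0.4, 5.6]
width: 0.0131
```

```bash
cat >> h.py <<'E'
def feel():
    s=manip.get_state();w,a,b,c=s["ee_rot"];R=Ro.from_quat([a,b,c,w]).as_matrix()
    S=np.array([-R[:,2],-R[:,1],[0,0,1]]) # rows: shaker axes
    print(round(s["clock"],2),"pos",s["position"],"F_sh",S@s["contact_force"],"M_sh",S@s["moment"],"tilt",R[:,0])
E
python3 -c "
from h import *
feel()"
```

```text
6.53 pos [0.552  0.1443 0.1789] F_sh [-0.089   0.3973  5.6449] M_sh [-0.1899  0.3321 -0.0354] tilt [ 0.0106 -0.004  -0.9999]
```

>>> arm_command(series="0 -0.01 0 0 -0.0015 0 -1;0 -0.01 0 0 0 0 -1;0 0 0 0 0 0 -1")

```text
clock: 6.78
position: [0.5524, 0.1449, 0.1785]
ee_rot: [-0.088, 0.704, -0.092, -0.699]
contact_force: [-0.8, -2.2, 7.4]
width: 0.0129
```

```bash
python3 -c "
from h import *
feel()"
```

```text
6.78 pos [0.5524 0.1449 0.1785] F_sh [-0.1805 -2.4073  7.4278] M_sh [-0.8655  0.2607  0.1046] tilt [ 0.0054 -0.0058 -1.    ]
```

>>> arm_command(series="0 -0.01 0 0 0 0 -1;0 -0.01 0 0 0 0 -1;0 0 0 0 0 0 -1")

```text
clock: 7.03
position: [0.5526, 0.1455, 0.1785]
ee_rot: [-0.087, 0.703, -0.092, -0.699]
contact_force: [-0.6, -6.3, 7.9]
width: 0.0132
```

```bash
python3 -c "
from h import *
feel()"
```

```text
7.03 pos [0.5526 0.1455 0.1785] F_sh [ 0.9981 -6.2704  7.8747] M_sh [-1.3342  0.2338  0.1982] tilt [ 0.0047 -0.0085 -1.    ]
```

>>> arm_command(series="-0.015 0 0 0 0 0 -1;0 0 0 0 0 0 -1;0 0 0 0 0 0 -1")

```text
clock: 7.28
position: [0.5523, 0.1473, 0.1789]
ee_rot: [-0.088, 0.703, -0.091, -0.7]
contact_force: [-0.9, -3.2, 4.0]
width: 0.0129
```

```bash
python3 -c "
from h import *
feel()"
```

```text
7.28 pos [0.5523 0.1473 0.1789] F_sh [-0.0609 -3.338   4.0197] M_sh [-0.8926  0.0537  0.0664] tilt [ 0.0037 -0.0047 -1.    ]
```

>>> arm_command(series="0 -0.01 0 0 0 0 -1;0 -0.01 0 0 0 0 -1;0 0 0 0 0 0 -1;0 0 0 0 0 0 -1")

```text
clock: 7.62
position: [0.5525, 0.1488, 0.1789]
ee_rot: [-0.088, 0.703, -0.092, -0.7]
contact_force: [-1.8, -5.0, 5.0]
width: 0.0131
```

```bash
python3 -c "
from h import *
feel()"
```

```text
7.62 pos [0.5525 0.1488 0.1789] F_sh [-0.477  -5.3604  5.0258] M_sh [-1.1636  0.0269  0.0315] tilt [ 0.0031 -0.0058 -1.    ]
```

>>> arm_command(series="-0.03 0 0 0 0 0 -1;0 0.035 -0.02 0 0 0 -1;0 0 0 0 0 0 -1;0 0 0 0 0 0 -1")

```text
clock: 7.95
position: [0.5534, 0.1464, 0.1808]
ee_rot: [-0.089, 0.702, -0.091, -0.701]
contact_force: [0.1, -0.0, -4.9]
width: 0.0132
```

```bash
python3 -c "
from h import *
feel()
s=manip.get_state()['position'];print(s@[.968,-.252,0],s@[.252,.968,0])
g=cv2.resize(cv2.imread('pics/side0.png')[195:275,205:305],(800,600),interpolation=2);cv2.imwrite('pics/d.png',g)"
```

```text
7.95 pos [0.5534 0.1464 0.1808] F_sh [ 0.056   0.0203 -4.9262] M_sh [-0.0555 -0.0068  0.0278] tilt [ 0.0019 -0.0024 -1.    ]
0.49876053484432087 0.2811316599400263
```

View pics/d.png

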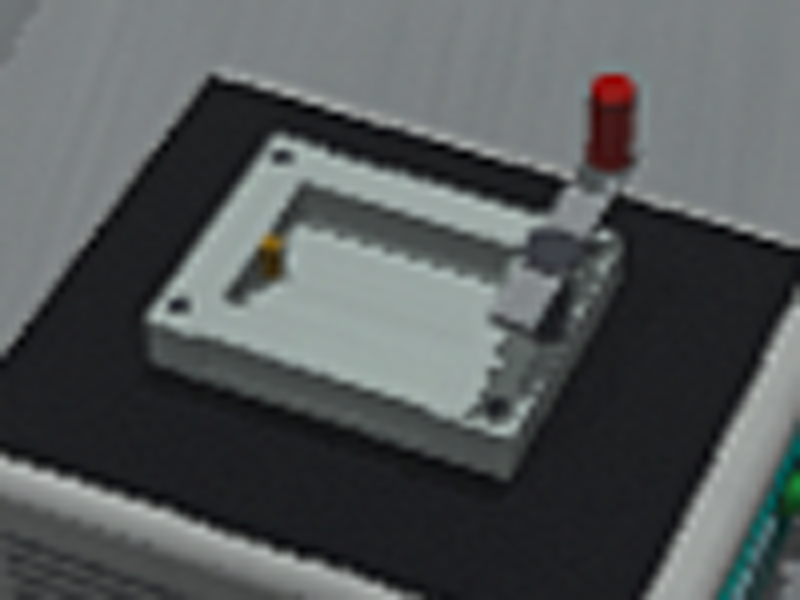

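The enlarged side view gives pocket corners at about (305,185) and (228,300), the rib top at (268,241), and outer rim corners at (280,132), (148,325), (512,437) and (622,240).

```bash
python3 -c "
from h import *
S=np.array([[.968,-.252],[.252,.968]])
for n,u,v in [('in+x-y',305,185),('in+x+y',228,300),('ribtop',268,241),('o+x-y',280,132),('o+x+y',148,325),('o-x+y',512,437),('o-x-y',622,240),('s1',282,157),('s2',180,305),('s3',497,407)]:
    print(n,S@plane('side',((u+.5)/8+205-.5,(v+.5)/7.5+195-.5),.118)[:2])
for n,u,v in [('in+x+y',180,130),('in+x-y',268,145),('rib',226,138),('o+x+y',158,95),('o+x-y',302,118),('o-x+y',122,285),('s1',288,127),('s2',172,108)]:
    print('T',n,S@plane('top',((u+.5)/5+175-.5,(v+.5)/5+160-.5),.118)[:2])
"
```

```text
in+x-y [0.5351 0.2539]
in+x+y [0.535  0.3089]
ribtop [0.5349 0.2812]
o+x-y [0.553  0.2348]
o+x+y [0.5525 0.3277]
o-x+y [0.4349 0.3262]
o-x-y [0.4345 0.2377]
s1 [0.5473 0.2451]
s2 [0.5475 0.3165]
s3 [0.4434 0.3171]
T in+x+y [0.5338 0.3071]
T in+x-y [0.5336 0.2506]
T rib [0.5336 0.2775]
T o+x+y [0.5538 0.3251]
T o+x-y [0.5543 0.2326]
T o-x+y [0.4306 0.3239]
T s1 [0.5471 0.2403]
T s2 [0.547  0.3147]
```

>>> arm_command(series="0.02 0 0 0 0 0 -1;0 0 0 0 0 0 -1;0 0 0 0 0 0 -1")

```text
clock: 8.2
position: [0.5535, 0.1463, 0.1793]
ee_rot: [-0.089, 0.702, -0.091, -0.7]
contact_force: [0.2, -0.3, -3.1]
width: 0.0127
```

```bash
python3 -c "
from h import *
feel()
s=manip.get_state()['position'];print(s@[.968,-.252,0],s@[.252,.968,0])"
```

```text
8.2 pos [0.5535 0.1463 0.1793] F_sh [ 0.238  -0.1942 -3.1303] M_sh [-0.0044 -0.0197  0.0187] tilt [ 0.0027 -0.003  -1.    ]
0.4989507150044189 0.2810794558910206
```

>>> arm_command(series="0.015 0 0 0 0 0 -1;0 0 0 0 0 0 -1;0 0 0 0 0 0 -1")

```text
clock: 8.45
position: [0.5539, 0.1463, 0.1789]
ee_rot: [-0.089, 0.703, -0.091, -0.7]
contact_force: [0.0, -0.6, 1.8]
width: 0.0131
```

```bash
cat >> h.py <<'E'
def f2():
    feel();s=manip.get_state()['position'];print("s",s@[.968,-.252,0],s@[.252,.968,0])
E
python3 -c "
from h import *
f2()"
```

```text
8.45 pos [0.5539 0.1463 0.1789] F_sh [ 0.195  -0.6024  1.8166] M_sh [ 0.0039  0.2747 -0.0112] tilt [ 0.0043 -0.0028 -1.    ]
s 0.4993419814505809 0.2811610067414956
```

>>> arm_command(series="0 0 -0.01 0 0 0 -1;0 0 -0.01 0 0 0 -1;0 0 -0.01 0 0 0 -1;0 0 0 0 0 0 -1")

```text
clock: 8.78
position: [0.5546, 0.1456, 0.1786]
ee_rot: [0.089, -0.701, 0.091, 0.701]
contact_force: [-6.2, 1.4, 6.9]
width: 0.0127
```

```bash
python3 -c "
from h import *
f2()"
```

```text
8.78 pos [0.5546 0.1456 0.1786] F_sh [-6.3794 -0.2676  6.8744] M_sh [ 0.0112  1.1859 -0.0009] tilt [-0.0007 -0.0025 -1.    ]
s 0.5001746772800187 0.28072362876699425
```

>>> arm_command(series="-0.015 0 0 0 0 0 -1;0 0 0 0 0 0 -1;0 0 0 0 0 0 -1")

```text
clock: 9.03
position: [0.5568, 0.1451, 0.179]
ee_rot: [-0.089, 0.703, -0.091, -0.7]
contact_force: [0.1, -0.2, -3.1]
width: 0.0129
```

```bash
python3 -c "
from h import *
f2()"
```

```text
9.03 pos [0.5568 0.1451 0.179 ] F_sh [ 0.1588 -0.1287 -3.0728] M_sh [ 0.0096 -0.0469  0.0181] tilt [ 0.0032 -0.0037 -1.    ]
s 0.5023989617394545 0.2807323995790457
```

Now at s = (0.5024, 0.2807), barely touching. I'll press lightly and read the contact side.

>>> arm_command(series="0.015 0 0 0 0 0 -1;0 0 0 0 0 0 -1;0 0 0 0 0 0 -1")

```text
clock: 9.28
position: [0.5568, 0.1449, 0.1785]
ee_rot: [-0.089, 0.703, -0.091, -0.7]
contact_force: [-1.9, -1.7, 2.0]
width: 0.0131
```

```bash
python3 -c "
from h import *
f2()"
```

```text
9.28 pos [0.5568 0.1449 0.1785] F_sh [-1.3681 -2.1676  1.9685] M_sh [-0.2281  0.1238 -0.0208] tilt [ 0.0039 -0.0039 -1.    ]
s 0.5025179027510365 0.2805794346352626
```

The contact side has flipped in both axes. The centre is bracketed at about (0.501, 0.280).

>>> arm_command(series="-0.01 0.008 0.012 0 0 0 -1;0.01 0 0 0 0 0 -1;0 0 0 0 0 0 -1;0 0 0 0 0 0 -1")

```text
clock: 9.62
position: [0.5548, 0.1448, 0.1774]
ee_rot: [-0.089, 0.702, -0.091, -0.7]
contact_force: [-0.2, -0.9, -4.4]
width: 0.0129
```

```bash
python3 -c "
from h import *
f2()"
```

```text
9.62 pos [0.5548 0.1448 0.1774] F_sh [-0.0018 -0.8901 -4.4298] M_sh [-0.0979 -0.1035  0.0026] tilt [ 0.0021 -0.0034 -1.    ]
s 0.5006057385577785 0.27997152911772055
```

The force is free and z has gone below rim level, so it's entering. I'll go down gently.

>>> arm_command(series="0.015 0 0 0 0 0 -1;0.015 0 0 0 0 0 -1;0 0 0 0 0 0 -1;0 0 0 0 0 0 -1")

```text
clock: 9.95
position: [0.5549, 0.1448, 0.1747]
ee_rot: [-0.089, 0.702, -0.091, -0.7]
contact_force: [-0.1, -0.3, -4.2]
width: 0.0129
```

```bash
python3 -c "
from h import *
f2()"
```

```text
9.95 pos [0.5549 0.1448 0.1747] F_sh [-0.0182 -0.2675 -4.1567] M_sh [-0.1413  0.0108  0.0197] tilt [ 0.0023 -0.0034 -1.    ]
s 0.5006794235727614 0.27997712318126083
```

>>> arm_command(series="0.015 0 0 0 0 0 -1;0.015 0 0 0 0 0 -1;0.015 0 0 0 0 0 -1;0.015 0 0 0 0 0 -1;0 0 0 0 0 0 -1;0 0 0 0 0 0 -1")

```text
clock: 10.45
position: [0.5551, 0.1448, 0.1689]
ee_rot: [-0.089, 0.702, -0.091, -0.7]
contact_force: [0.8, -1.2, -5.1]
width: 0.0127
```

```bash
python3 -c "
from h import *
f2()"
```

```text
10.45 pos [0.5551 0.1448 0.1689] F_sh [ 1.0583 -0.9155 -5.1115] M_sh [-0.1662 -0.0032 -0.0129] tilt [ 0.0027 -0.0033 -1.    ]
s 0.5008369682393123 0.28000513692507534
```

Free so far. Home is expected near z = 0.163.

>>> arm_command(series="0.015 0 0 0 0 0 -1;0.015 0 0 0 0 0 -1;0.015 0 0 0 0 0 -1;0 0 0 0 0 0 -1;0 0 0 0 0 0 -1")

```text
clock: 10.87
position: [0.5552, 0.1448, 0.1644]
ee_rot: [-0.089, 0.703, -0.091, -0.7]
contact_force: [-0.4, -1.3, -5.0]
width: 0.0128
```

>>> arm_command(series="0.012 0 0 0 0 0 -1;0 0 0 0 0 0 -1;0 0 0 0 0 0 -1")

```text
clock: 11.12
position: [0.5553, 0.1448, 0.1634]
ee_rot: [-0.089, 0.703, -0.091, -0.7]
contact_force: [-1.1, -1.7, -4.3]
width: 0.0133
```

```bash
python3 -c "
from h import *
f2()"
```

```text
11.12 pos [0.5553 0.1448 0.1634] F_sh [-0.6176 -1.8648 -4.3086] M_sh [-0.2409 -0.078  -0.062 ] tilt [ 0.0033 -0.0032 -1.    ]
s 0.5010124686687383 0.2800700280422426
```

>>> arm_command(series="0.01 0 0 0 0 0 -1;0.01 0 0 0 0 0 -1;0 0 0 0 0 0 -1;0 0 0 0 0 0 -1")

```text
clock: 11.45
position: [0.5554, 0.1451, 0.1632]
ee_rot: [-0.089, 0.703, -0.091, -0.7]
contact_force: [-1.9, 0.7, 6.5]
width: 0.0133
```

```bash
python3 -c "
from h import *
f2()"
```

```text
11.45 pos [0.5554 0.1451 0.1632] F_sh [-1.9855  0.1632  6.5394] M_sh [-0.3697  0.376  -0.0552] tilt [ 0.0048 -0.0025 -1.    ]
s 0.5010773830368545 0.2804624378956213
```

The block is on the floor: it dropped 15.7 mm from rim contact, with a firm stop. I'll unload, release and retreat.

>>> arm_command(series="-0.015 0 0 0 0 0 -1;0 0 0 0 0 0 0;0 0 0 0 0 0 0;0 0 0 0 0 0 0;0 0 0 0 0 0 0;0 0 0 0 0 0 0")

```text
clock: 11.95
position: [0.5554, 0.1448, 0.1629]
ee_rot: [-0.089, 0.703, -0.091, -0.7]
contact_force: [-0.7, 0.3, -1.0]
width: 0.0429
```

>>> arm_command(series="-0.2 0 0 0 0 0 0;-0.3 0 0 0 0 0 0;-0.3 0 0 0 0 0 0;-0.2 0 0 0 0 0 0;0 0 0 0 0 0 -1;0 0 0 0 0 0 -1;0 0 0 0 0 0 -1;0 0 0 0 0 0 -1")

```text
clock: 12.62
position: [0.554, 0.1449, 0.2612]
ee_rot: [-0.089, 0.702, -0.091, -0.701]
contact_force: [0.6, -0.3, -0.5]
width: 0.0002
```

```bash
python3 -c "
from h import *
f2()
s=get_image('side')[:,:,::-1].copy();t=get_image('top')[:,:,::-1].copy()
p,v,_=blob(t,red,(215,205,25,20));q,_,_=blob(s,red,(265,200,30,20));print('knob',p,q,tri(p,q))
q,vs,ls=blob(s,blue,(220,180,70,60));print(q,'handle z-plane .179',plane('side',q,.179))
cv2.imwrite('pics/e.png',np.hstack([cv2.resize(s[170:270,205:305],(500,500),interpolation=2),cv2.resize(t[180:230,190:240],(300,500),interpolation=2)]))"
```

```text
12.62 pos [0.554  0.1449 0.2612] F_sh [ 0.6151 -0.1764 -0.4797] M_sh [-0.0295  0.0416  0.0587] tilt [ 0.     -0.0037 -1.    ]
s 0.49973557038853655 0.27990583694085286
knob [225.9215 215.3309] [280.9696 209.4819] (array([0.4855, 0.1176, 0.1746]), np.float64(0.000902670075688454))
[251.3    213.7752] handle z-plane .179 [0.5526 0.146  0.179 ]
```

View pics/e.png

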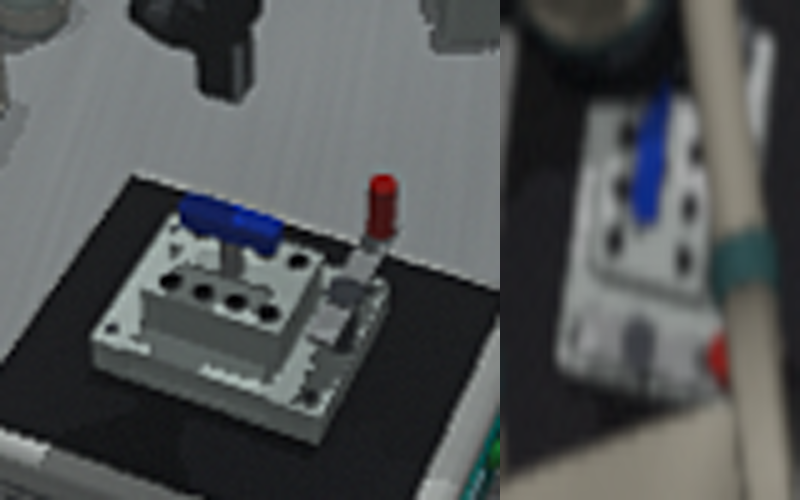

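The block sits low and level in the pocket (side crop (230,300)). The latch is still open, with its knob at (382,205) and TCP-frame s≈(0.4427,0.235). I'll go to the +x side of the knob with the fingers shut.

>>> arm_command(series="0 0.2 0.15 0 0 0 -1;0 0.22 0.16 0 0 0 -1;0 0 0 0 0 0 -1;0.25 0 0 0 0 0 -1;0.25 0 0 0 0 0 -1;0.25 0 0 0 0 0 -1;0.15 0 0 0 0 0 -1;0.08 0 0 0 0 0 -1;0 0 0 0 0 0 -1;0 0 0 0 0 0 -1")

```text
clock: 13.55
position: [0.5149, 0.1121, 0.1648]
ee_rot: [-0.089, 0.703, -0.091, -0.7]
contact_force: [-0.1, 0.3, -0.4]
width: 0.0
```

```bash
python3 -c "
from h import *
f2()"
```

```text
13.55 pos [0.5149 0.1121 0.1648] F_sh [-0.1498  0.3073 -0.3875] M_sh [ 0.0149 -0.0017  0.0878] tilt [ 0.0029 -0.0032 -1.    ]
s 0.47021044221657515 0.23823723652271148
```

>>> arm_command(series="0 0 0.04 0 0 0 -1;0 0 0.04 0 0 0 -1;0 0 0.04 0 0 0 -1;0 0 0.04 0 0 0 -1;0 0 0.04 0 0 0 -1;0 0 0 0 0 0 -1")

```text
clock: 14.05
position: [0.4948, 0.1172, 0.1655]
ee_rot: [-0.089, 0.703, -0.091, -0.7]
contact_force: [-0.4, 0.6, 1.1]
width: 0.0002
```

```bash
python3 -c "
from h import *
f2()"
```

```text
14.05 pos [0.4948 0.1172 0.1655] F_sh [-0.5182  0.4585  1.1372] M_sh [-0.0004 -0.0658 -0.0534] tilt [ 0.0042 -0.0031 -1.    ]
s 0.4494028639059774 0.23814452921404236
```

>>> arm_command(series="0 0 0.04 0 0 0 -1;0 0 0.04 0 0 0 -1;0 0 0.04 0 0 0 -1;0 0 0.04 0 0 0 -1;0 0 0.04 0 0 0 -1;0 0 0 0 0 0 -1")

```text
clock: 14.55
position: [0.4756, 0.1225, 0.165]
ee_rot: [-0.089, 0.703, -0.091, -0.7]
contact_force: [2.3, 0.8, 0.3]
width: -0.0004
```

```bash
python3 -c "
from h import *
f2()
s=get_image('side')[:,:,::-1].copy()
q,_,_=blob(s,red,(255,180,70,60));print('knob side',q); k=plane('side',q,.174);print(k,k@[.968,-.252,0],k@[.252,.968,0])
cv2.imwrite('pics/f.png',cv2.resize(s[150:270,210:330],(600,600),interpolation=2))"
```

```text
14.55 pos [0.4756 0.1225 0.165 ] F_sh [2.0319 1.3111 0.3188] M_sh [ 0.2115 -0.3286 -0.0527] tilt [ 0.0039 -0.0028 -1.    ]
s 0.42952819827773947 0.23840549783677187
knob side [290.7119 216.5908]
[0.4609 0.1366 0.174 ] 0.41176359352291386 0.2483386894464329
```

View pics/f.png

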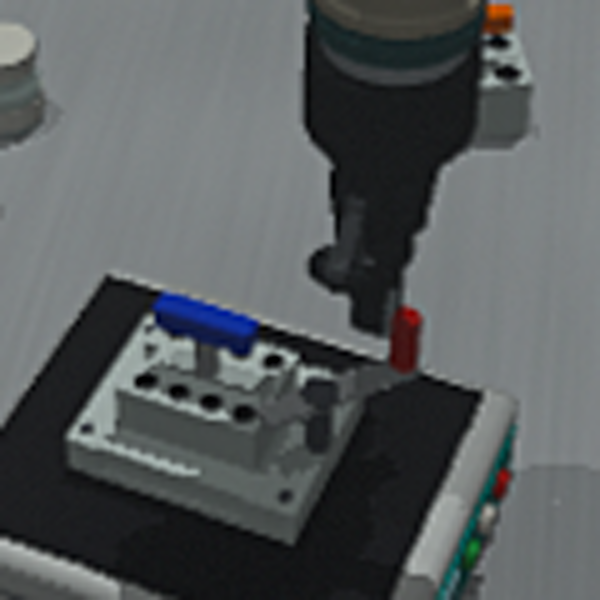

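The latch is about 40° round, with the knob at (405,340) and the fingers behind it. Next I'll go round to push it towards +y.

>>> arm_command(series="0 0 -0.06 0 0 0 -1;0 0.1 0 0 0 0 -1;0 0.12 0 0 0 0 -1;0 0 0 0 0 0 -1;0 0 0.15 0 0 0 -1;0 0 0.15 0 0 0 -1;0 0 0 0 0 0 -1")

```text
clock: 15.18
position: [0.4434, 0.1065, 0.1641]
ee_rot: [0.089, -0.701, 0.091, 0.702]
contact_force: [0.3, -0.9, -0.3]
width: 0.0
```

```bash
python3 -c "
from h import *
f2()"
```

```text
15.18 pos [0.4434 0.1065 0.1641] F_sh [ 0.5704 -0.7964 -0.2815] M_sh [-0.0411 -0.0166 -0.0008] tilt [-0.0018 -0.0032 -1.    ]
s 0.40236620922709543 0.2148472598295108
```

>>> arm_command(series="0 -0.05 0 0 0 0 -1;0 -0.05 0 0 0 0 -1;0 -0.05 0 0 0 0 -1;0 -0.05 0 0 0 0 -1;0 -0.05 0 0 0 0 -1;0 -0.05 0 0 0 0 -1;0 -0.04 0 0 0 0 -1;0 0 0 0 0 0 -1")

```text
clock: 15.85
position: [0.4566, 0.1403, 0.1643]
ee_rot: [-0.089, 0.703, -0.091, -0.7]
contact_force: [-0.5, -1.0, -0.2]
width: -0.0001
```

```bash
python3 -c "
from h import *
f2()
s=get_image('side')[:,:,::-1].copy()
q,_,_=blob(s,red,(255,180,70,60));print('knob side',q); k=plane('side',q,.174);print(k,k@[.968,-.252,0],k@[.252,.968,0])"
```

```text
15.85 pos [0.4566 0.1403 0.1643] F_sh [-0.2893 -1.0733 -0.1514] M_sh [-0.0536 -0.0053  0.006 ] tilt [ 0.0034 -0.0033 -1.    ]
s 0.40660103405195686 0.25085773309780285
knob side [292.8443 226.6309]
[0.4532 0.167  0.174 ] 0.3965998481755271 0.27587860864740926
```

>>> arm_command(series="0 -0.02 0 0 0 0 -1;0 -0.02 0 0 0 0 -1;0 -0.02 0 0 0 0 -1;0 0 0 0 0 0 -1")

```text
clock: 16.23
position: [0.4577, 0.1459, 0.1647]
ee_rot: [-0.089, 0.703, -0.091, -0.7]
contact_force: [0.4, -1.3, -0.7]
width: -0.0002
```

```bash
python3 -c "
from h import *
f2()"
```

```text
16.23 pos [0.4577 0.1459 0.1647] F_sh [ 0.7239 -1.1184 -0.7467] M_sh [-0.1794 -0.0079  0.0372] tilt [ 0.0038 -0.003  -1.    ]
s 0.40626140478048717 0.25651346402162434
```

>>> arm_command(series="0 -0.01 0 0 0 0 -1;0 -0.01 0 0 0 0 -1;0 0 0 0 0 0 -1;0 0 0 0 0 0 -1")

```text
clock: 16.57
position: [0.4578, 0.1476, 0.1647]
ee_rot: [-0.089, 0.703, -0.091, -0.7]
contact_force: [-0.2, -1.0, -0.5]
width: -0.0003
```

```bash
python3 -c "
from h import *
f2()"
```

```text
16.57 pos [0.4578 0.1476 0.1647] F_sh [ 0.0904 -1.0452 -0.5328] M_sh [-0.1281  0.0436  0.0221] tilt [ 0.0035 -0.003  -1.    ]
s 0.4059906946797062 0.2582376164564901
```

Still about 1 N, which is latch friction only. I'll keep going until the stop.

>>> arm_command(series="0 -0.01 0 0 0 0 -1;0 -0.01 0 0 0 0 -1;0 0 0 0 0 0 -1;0 0 0 0 0 0 -1")

```text
clock: 16.9
position: [0.4582, 0.1494, 0.1646]
ee_rot: [-0.089, 0.703, -0.091, -0.7]
contact_force: [-0.3, -1.2, 1.3]
width: -0.0001
```

```bash
python3 -c "
from h import *
f2()
s=get_image('side')[:,:,::-1].copy()
q,_,_=blob(s,red,(255,180,70,60));print('knob side',q); k=plane('side',q,.174);print(k,k@[.968,-.252,0],k@[.252,.968,0])"
```

```text
16.9 pos [0.4582 0.1494 0.1646] F_sh [ 0.0218 -1.1959  1.3495] M_sh [-0.1856  0.0247 -0.0104] tilt [ 0.0031 -0.0033 -1.    ]
s 0.4059057359191152 0.2601108035418907
knob side [291.9353 229.3793]
[0.4545 0.1756 0.174 ] 0.3956859711635639 0.2845045720581613
```

>>> arm_command(series="0 -0.01 0 0 0 0 -1;0 -0.01 0 0 0 0 -1;0 0 0 0 0 0 -1;0 0 0 0 0 0 -1")

```text
clock: 17.28
position: [0.4583, 0.1499, 0.1646]
ee_rot: [-0.088, 0.702, -0.092, -0.7]
contact_force: [-0.5, -6.3, 1.6]
width: -0.0001
```

```bash
python3 -c "
from h import *
f2()"
```

```text
17.28 pos [0.4583 0.1499 0.1646] F_sh [ 1.055  -6.1963  1.5531] M_sh [-0.9031  0.0237  0.0216] tilt [ 0.0022 -0.0064 -1.    ]
s 0.40586004163593214 0.260639219332419
```

The stop is reached: force rose to 6 N and the motion halted. I'll back off, rise, and check.

>>> arm_command(series="0 0.1 0 0 0 0 -1;0 0.2 0 0 0 0 -1;-0.3 0 0 0 0 0 -1;-0.3 0 0 0 0 0 -1;-0.3 0 0 0 0 0 -1;0 0.3 0 0 0 0 -1;0 0.3 0 0 0 0 -1;0 0.3 0 0 0 0 -1;0 0 0 0 0 0 -1")

```text
clock: 18.03
position: [0.4273, 0.0319, 0.2553]
ee_rot: [-0.09, 0.703, -0.093, -0.7]
contact_force: [-0.2, -0.2, -0.4]
width: -0.0003
```

```bash
python3 -c "
from h import *
f2()
s=get_image('side')[:,:,::-1].copy();t=get_image('top')[:,:,::-1].copy()
p,_,_=blob(t,red,(190,200,40,35));q,_,_=blob(s,red,(255,180,50,60));k,e=tri(p,q);print('knob',p,q,k,e,k@[.968,-.252,0],k@[.252,.968,0])
cv2.imwrite('pics/g.png',np.hstack([cv2.resize(s[170:270,205:305],(500,500),interpolation=2),cv2.resize(t[180:240,180:240],(300,300),interpolation=2,).repeat(1,0) if 0 else cv2.resize(t[180:240,190:226],(300,500),interpolation=2)]))"
```

```text
18.03 pos [0.4273 0.0319 0.2553] F_sh [-0.1313 -0.2313 -0.4239] M_sh [ 0.0174  0.0447 -0.0695] tilt [ 0.004  -0.0056 -1.    ]
s 0.40553571659308796 0.13857380906999336
knob [208.6812 227.2367] [291.9148 228.8308] [0.4545 0.1717 0.1714] 0.0005864333131996001 0.39664026894114635 0.2807398560307909
```

View pics/g.png

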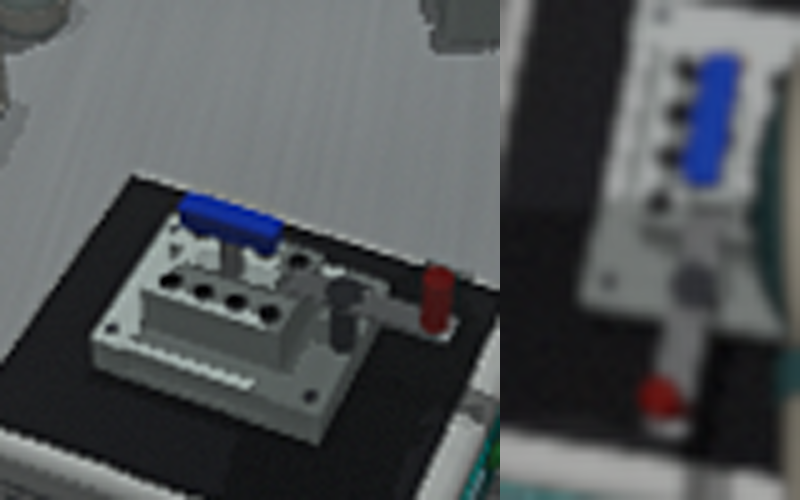

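The latch lever points straight to -x (knob at side crop (437,300), top crop (660,395)) and its nose lies over the block's near end. The block is still low in the pocket and the robot is clear.

```bash
python3 -c "
from rig import ticket
print(ticket.sign_off())"
```

```text
the job is handed in; nothing more can be done
None
```

The blue-handled block is home in the shaker pocket with the latch closed over it, and the job was handed in at about 18 s on the robot clock.

**Fitting:** I gripped the block by its handle, turned it groove to rib, and set it lightly on the rim. I found the pocket by which side of the block touched. It then went down freely, with no sign of jamming, to a firm stop 15.7 mm below rim contact, where 16 mm is expected. Presses stayed light, about 12 N on the rim and 11 N on the floor. I unloaded it, let go and lifted clear.

**Latch:** I pushed the knob round with shut fingers in two strokes. It took about 1 N, then rose to 6 N at the stop.

**Last checks:**
- The final images show the block seated, the nose over it and the lever along shaker -x. The knob is within about 1 mm of the closed line.
- The arm is clear, with no contact force.
- The orange-handled block and the bystanders were not touched. I did not re-measure their positions.

**Disagreement:** the two cameras differed by about 3 mm on the pocket's y position. The image estimate of its x was also about 4 mm off where the block went in, so I relied on feel for the final fit.

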